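# Rock a jammed bead out of a bottle neck

### The job

A red bead is caught behind the two ledges in the neck of the flat bottle that lies on the bench. Hold the bottle mouth-down over the wooden tray and rock it from side to side until the bead has dropped out into the tray, then stand the empty bottle upright on the round cork mat, mouth up, with its whole base on the mat. Leave the mug and the notebook where they are.

Things in the scene. Friction and masses are not known exactly. Their poses are not given: they have to be found in the camera images.
- bottle: Flat-sided bottle 161 mm long, 0.14 kg; green body with a blank white label, 90 long, 56 wide, 40 deep. Starts lying on a broad face, mouth roughly toward the robot. Origin: on its underside as it lies, mid width, 85 mm from the foot, 76 from the mouth. x to the mouth, y across the width, z through the depth (up while it lies; centre line at z = 20 mm). Body's middle at x = -40. Standing upright, x points up.
- bottle_mouth (a point): Centre of the open mouth, axes as the bottle's (x points out). White rim 44 (y) x 28 mm (z). Behind it the clear flat neck, outside 40 x 24 mm, inside a passage 35 (y) x 19 mm (z), 59 mm deep, closed at the end by the shoulder. Two white ledges as deep as the passage stick in from its side walls. The bead comes out at about 0.4 m/s along x.
- bottle_base (a point): Centre of the bottle's foot, a 56 x 40 mm face; axes as the bottle's.
- ledge_inner (a point): Tip of the ledge nearer the green part; it reaches 15 mm in from the +y wall, leaving a 20 mm gap, and its tip leans 15 degrees back toward the body, so with the mouth straight down the bead rests on it. With the mouth 45 degrees or more down, rocking the bottle about its z axis by some 40 degrees so that its -y side is lower rolls the bead past it, down to the next ledge.
- ledge_outer (a point): Tip of the ledge nearer the mouth; the mirror image, reaching 15 mm in from the -y wall, 24 mm nearer the mouth. Rocking the other way, +y side lower by some 40 degrees, rolls the bead past it and out of the mouth. Allow the bead about half a second each way.
- bead: Round red bead, diameter 16 mm, 14 g; origin at its centre. It starts inside the neck between the shoulder and the first ledge and can roll there.
- bead_tray: Square wooden sorting tray, fixed, 160 x 160 mm outside, 28 mm high, walls and floor 5 mm thick; origin at the centre of its underside, z up, sides along x and y. It may stand left or right of the bottle.
- cork_mat: Round cork mat, fixed, diameter 130 mm, 5 mm thick; origin at the centre of its underside. It lies on the other side from the tray.
- tea_mug: White mug with dots, 92 mm across, 93 mm high; bystander. Origin under its middle.
- order_book: Blue notebook 148 x 113 x 14 mm; bystander. Origin under its middle.

How it is judged (in metres and radians):
On the way:
1. the bead is out of the bottle and in the tray (x of bead in the frame of bead_tray between -0.077 and 0.077 m and y of bead in the frame of bead_tray between -0.077 and 0.077 m and z of bead in the frame of bead_tray below 0.03 m and distance between bead and bottle_mouth above 0.025 m), for 0.2 s.
At the end, for the whole second after the job is handed in: The bead lies in the tray; the bottle stands upright (mouth up, within 0.1 rad) on the cork mat, its base no more than 36 mm from the mat's centre, released and still (x of bead in the frame of bead_tray between -0.077 and 0.077 m and y of bead in the frame of bead_tray between -0.077 and 0.077 m and z of bead in the frame of bead_tray below 0.03 m and angle between bottle's own x axis and vertical below 0.1 rad and horizontal distance between bottle_base and cork_mat below 0.036 m and height (world z) of bottle_base below 0.012 m and linear speed of bottle below 0.03 m/s and contact force between bottle and the fingers below 0.1 N); the robot touches nothing.
It fails at once if mug pushed more than 30 mm (distance of tea_mug from where it was at the start of the episode above 0.03 m).
It fails at once if notebook pushed more than 30 mm (distance of order_book from where it was at the start of the episode above 0.03 m).
It also fails if it takes over 64 s, if anything falls off the work surface, if the arm or the gripper's body presses on something with over 40 N, if the wrist force passes 120 N, or if a joint passes its speed limit or range.

### The arm

A 7-joint arm with a two-finger parallel gripper is mounted at the origin on a cart in front of the work surface, level with it; the furniture and walls round the work are solid. World frame = base frame: x ahead of the robot, y to its left, z up, the work surface at z = 0. Lengths are in mm, angles in degrees, forces in N, time in s.
With the tool pointing down it reaches from about 425 to 825 mm from the base axis. Payload 3.6 kg.
Tool frame: the origin (TCP) lies midway between the tips of the shut fingers; the grasp point (between the pads) lies 19 mm behind it (arm.pinch_z is the distance from the TCP to the grasp point, in mm); z points along the fingers, y is the direction in which the jaws open and shut (so a half turn about z gives the same grasp; the last joint's range is limited). The gripper opens to 85 mm and grips with 20 to 120 N. Pads are 22 mm wide; open, the fingers measure 114 mm over their backs; the gripper's body (76 mm by 85 mm) begins 54 mm behind the grasp point. The pads swing forward as they close: fully open they stand 13 mm farther back than shut.
Start: joints at [75.774, 35.231, -0.722, 81.555, 0.464, 63.22, -2.315], TCP at [143.005, -634.044, 231.297] pointing down, gripper open.
Joint ranges: [-178.69, 178.69], [-17.37, 117.87], [-77.05, 75.6], [15.02, 138.74], [-78.02, 258.01], [0.78, 113.62], [-162.83, 162.83]. Speed limits (degrees/s): [159.86, 159.86, 180, 180, 180, 180, 180].

### API

Orientations are given as [roll, pitch, yaw] about the fixed x, y, z axes, in that order (R = Rz(yaw) Ry(pitch) Rx(roll)).
In Python, from workcell import arm, optics gives the robot as it stands.
- The arm moves only by the tool send_rows, never from a script. Its argument "deltas" is text: rows parted by semicolons, each of 7 numbers parted by spaces: the turn, a rotation vector about the tool's x, y, z in rad, then the shift along the tool's x, y, z in m, then the gripper command: -1 is shut, 1 is fully open, values between are in proportion. A call has 1 to 8 rows; each row is the pose to reach, as a shift and turn from the pose measured when the call began, along the tool's axes at that moment; what a row does not reach only later rows make up. A row lasts 1/8 s, in which the tool goes at most 62.5 mm and 10.7 degrees, less where a joint would pass 70% of its speed; a pose out of reach is approached as far as the arm can. A call with a gripper value outside its range is refused whole. The fingers move at their own pace and stop on an object; the grip force is fixed at half the most. Time passes only in rows, so rows that repeat a pose let the fingers close. It gives the time, the measured TCP pose, the force and the opening at its end, in the units of the state.
- arm.state(): the state, without advancing time (a new reading comes with each control period).
- optics.grab_frame(name): name is "scene" or "top" or "wrist"; returns a dict with "img" (384x512x3 uint8, blue, green, red), "fx", "fy", "cx", "cy" (pixels), "dist_coeffs" ([k1, k2, p1, p2, k3] as OpenCV has them; the pictures are not rectified), "rvec" (rotation vector, rad) and "tvec" (3), from world to camera coordinates, as OpenCV has them; the wrist camera has in their place "mount" (4x4, takes a point from camera to tool coordinates, whose origin is the TCP and whose axes are the flange's). Camera axes: x right, y down, z forward; pixel columns grow to the right and rows downward; lengths in mm; the calibration is good to about 2 mm. A picture is of the moment at which its call begins: read the wrist's pose just before it. There is no depth.
- arm.hand_in(): hands the job in, once; it reports no verdict.
The state is a dict: "t": time; "joint_pos": joint angles; "qd": joint speeds; "tau": joint torques, N m; "ee_pos": TCP position; "eef_rot": TCP orientation; "wrist_force": force on the tool from outside, world axes, zero at the start; "wrist_torque": the same for the moment, N m; "width": opening from 0.0 (shut) to 1.0 (fully open).
Only numpy, scipy, OpenCV 4.12 (cv2) and the standard library are available. Lean on these libraries where they do the work, as an engineer would, in place of code of your own. Each camera call takes 0.05 s, during which the arm holds its last target. There are 200 camera calls.

## Working session

There is one attempt and no reset: what is moved stays moved. The work goes in short steps, Python scripts to look and compute and a tool call to move; the robot and the scene stay as the last step left them, time stands still between calls to the robot, and variables do not carry over. Pictures are saved under pics/ and viewed, about 8 in all and at most 12, crops included, and the job is handed in when it is done.

Besides the shell and the picture viewer there is one more tool, called as name(argument=value, ...), one argument or row to a line, values as JSON. send_rows: Moves the arm, as the interface text tells. Its arguments: {"type":"object","properties":{"deltas":{"type":"string"}},"required":["deltas"]}

```bash
mkdir -p pics; ls; python3 - <<'E'
from workcell import arm, optics
import cv2,numpy as np
s=arm.state();print({k:np.round(v,3).tolist() for k,v in s.items()})
ims=[]
for n in("top","scene"):
    f=optics.grab_frame(n);cv2.imwrite(f"pics/{n}0.png",f["img"])
    np.save(f"pics/{n}0.npy",f,allow_pickle=True)
    print(n,{k:np.round(f[k],4).tolist() for k in f if k!="img"})
E
```

```text
pics
{'t': 0.0, 'joint_pos': [75.773, 35.29, -0.723, 81.643, 0.466, 63.22, -2.317], 'qd': [0.008, 0.073, -0.023, 0.014, 0.025, 0.17, 0.086], 'tau': [-0.0, -46.921, 0.259, -17.103, 0.01, 0.01, 0.0], 'ee_pos': [142.823, -633.313, 230.125], 'eef_rot': [-179.851, 0.004, 12.711], 'wrist_force': [0.658, 0.428, 0.149], 'wrist_torque': [-0.033, 0.0, 0.003], 'width': 0.997}
top {'fx': 398.9303, 'fy': 398.9303, 'cx': 252.2902, 'cy': 194.2517, 'dist_coeffs': [-0.0147, 0.0, 0.0, 0.0, 0.0], 'rvec': [2.045, -2.1647, 0.2454], 'tvec': [24.435, 539.0402, 993.7215]}
scene {'fx': 359.1269, 'fy': 359.1269, 'cx': 255.5376, 'cy': 185.2669, 'dist_coeffs': [0.0258, 0.0, 0.0, 0.0, 0.0], 'rvec': [0.9237, -2.3064, 1.2372], 'tvec': [375.9545, 227.7721, 560.7686]}
```

View pics/top0.png

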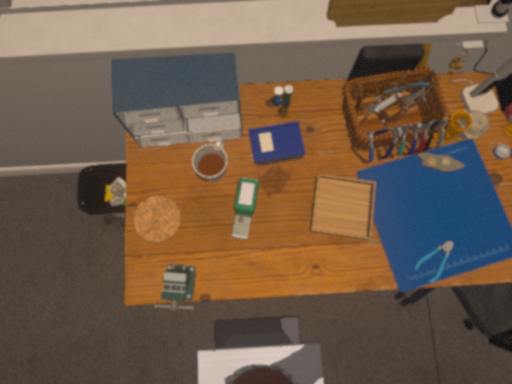

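View pics/scene0.png

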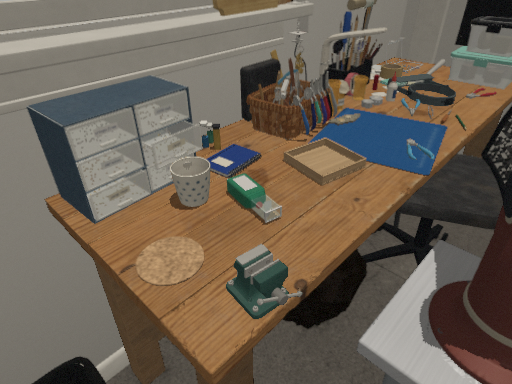

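Top view: bottle green body ≈(246,195), with its mouth at ≈(240,237) pointing down toward the robot. The tray is at ≈(343,206) on the right and the mat at ≈(157,218) on the left. The mug is at ≈(210,161), the notebook at (277,143) and a vise at (178,283).

```bash
cat > h.py <<'E'
import numpy as np,cv2
from scipy.spatial.transform import Rotation as Rn
def cam(f):
    K=np.array([[f["fx"],0,f["cx"]],[0,f["fy"],f["cy"]],[0,0,1]]);d=np.array(f["dist_coeffs"],float)
    R=cv2.Rodrigues(np.array(f["rvec"],float))[0];t=np.array(f["tvec"],float);return K,d,R,t
def onz(f,px,z):
    K,d,R,t=cam(f);u=cv2.undistortPoints(np.array(px,float).reshape(-1,1,2),K,d).reshape(-1,2)
    r=np.c_[u,np.ones(len(u))]@R;c=-R.T@t
    return c+r*((z-c[2])/r[:,2])[:,None]
def proj(f,P):
    K,d,R,t=cam(f);return cv2.projectPoints(np.array(P,float).reshape(-1,1,3),cv2.Rodrigues(R)[0],t,K,d)[0].reshape(-1,2)
def blobs(mask,n=1):
    c=cv2.findContours(mask.astype(np.uint8),cv2.RETR_EXTERNAL,cv2.CHAIN_APPROX_NONE)[0]
    return sorted(c,key=cv2.contourArea)[::-1][:n]
def rect(P): return cv2.minAreaRect(P[:,:2].astype(np.float32))
E
python3 - <<'E'
from h import *
from workcell import optics,arm
f=np.load("pics/top0.npy",allow_pickle=True).item();im=f["img"];hsv=cv2.cvtColor(im,cv2.COLOR_BGR2HSV)
def win(x0,y0,x1,y1):
    m=np.zeros(im.shape[:2],bool);m[y0:y1,x0:x1]=1;return m
H,S,V=[hsv[...,i].astype(int) for i in range(3)]
notwood=~((H>5)&(H<22)&(S>90))
b=blobs(notwood&win(225,172,265,245))[0]
P=onz(f,b,34);print("bottle whole",rect(P))
g=blobs((H>60)&(H<95)&(S>90)&win(225,172,265,245))[0];P=onz(f,g,40);print("green",rect(P))
t=onz(f,[[318,175],[376,181],[370,239],[310,232]],28);print("tray",t.round(0),t.mean(0))
m=blobs((S<135)&(V>120)&win(128,190,187,247))[0];P=onz(f,m,5);print("mat",rect(P))
m=blobs(notwood&win(160,262,198,312))[0];print("vise",onz(f,cv2.boxPoints(cv2.minAreaRect(m)),50).round())
m=blobs(notwood&win(190,138,230,184))[0];print("mug",onz(f,cv2.boxPoints(cv2.minAreaRect(m)),93).round())
w=optics.grab_frame("wrist");print(np.round(w["mount"],3),arm.pinch_z, [a for a in dir(arm) if a[0]!='_'])
big=cv2.resize(im[165:250,120:270],None,fx=5,fy=5);cv2.imwrite("pics/crop1.png",big)
E
```

```text
bottle whole ((510.26617431640625, 17.799415588378906), (55.612205505371094, 164.40530395507812), 77.85235595703125)
green ((531.5393676757812, 12.398141860961914), (46.5118522644043, 59.66045379638672), 76.28265380859375)
tray [[ 591. -191.   28.]
 [ 565. -349.   28.]
 [ 407. -313.   28.]
 [ 435. -155.   28.]] [ 499.6176121  -251.85247935   28.        ]Traceback (most recent call last):
  File "<stdin>", line 12, in <module>
IndexError: list index out of range
```

```bash
python3 - <<'E'
from h import *
from workcell import optics,arm
f=np.load("pics/top0.npy",allow_pickle=True).item();im=f["img"];hsv=cv2.cvtColor(im,cv2.COLOR_BGR2HSV)
def win(x0,y0,x1,y1):
    m=np.zeros(im.shape[:2],bool);m[y0:y1,x0:x1]=1;return m
H,S,V=[cv2.GaussianBlur(hsv[...,i],(5,5),0).astype(int) for i in range(3)]
print("mat px",hsv[218,150:166:5].tolist(),"wood",hsv[255,150:166:5].tolist(),hsv[180,150:166:5].tolist())
for th in(120,135,150):
    m=blobs((S<th)&win(129,190,187,247))
    if m: print("mat",th,rect(onz(f,m[0],5)))
e=onz(f,[[135,218],[181,219],[158,195],[158,242]],5);print(e.round(0))
notwood=~((H>5)&(H<22)&(S>90))
for n,wn,z in(("vise",(160,262,198,312),50),("mug",(190,138,230,184),93),("book",(245,118,310,168),14)):
    m=blobs(notwood&win(*wn))[0];print(n,onz(f,cv2.boxPoints(cv2.minAreaRect(m)),z).round().tolist())
w=optics.grab_frame("wrist");print(np.round(w["mount"],3).tolist(),arm.pinch_z, [a for a in dir(arm) if a[0]!='_'])
g=np.load("pics/scene0.npy",allow_pickle=True).item()
big=np.vstack([cv2.resize(im[165:250,120:270],None,fx=4,fy=4)]);cv2.imwrite("pics/crop1.png",big)
E
```

```text
mat px [[15, 163, 181], [14, 158, 179], [15, 158, 184], [14, 157, 188]] wood [[14, 190, 145], [15, 190, 149], [14, 185, 154], [15, 194, 155]] [[15, 197, 158], [15, 200, 157], [14, 188, 160], [14, 189, 162]]
[[504. 319.   5.]
 [494. 193.   5.]
 [565. 256.   5.]
 [434. 256.   5.]]
vise [[369.0, 241.0, 50.0], [364.0, 146.0, 50.0], [250.0, 149.0, 50.0], [255.0, 242.0, 50.0]]
mug [[694.0, 150.0, 93.0], [688.0, 50.0, 93.0], [598.0, 54.0, 93.0], [603.0, 152.0, 93.0]]
book [[749.0, 0.0, 14.0], [769.0, -160.0, 14.0], [650.0, -168.0, 14.0], [632.0, -12.0, 14.0]]
[[0.0, -0.96, -0.281, 70.667], [1.0, 0.0, 0.0, -0.394], [-0.0, -0.281, 0.96, -143.193], [0.0, 0.0, 0.0, 1.0]] 18.700000000000003 ['PlanningError', 'hand_in', 'pinch_z', 'state']
```

View pics/crop1.png

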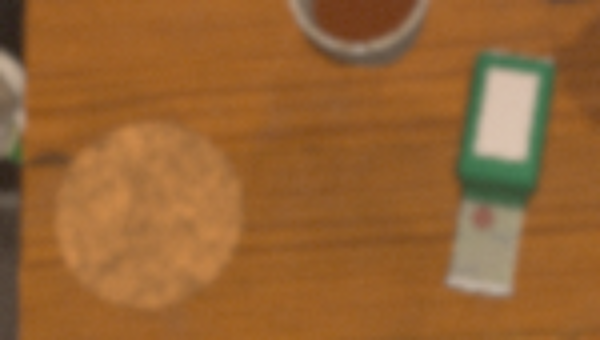

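The crop confirms the mat centre at ≈(157.5,219) px → (499,257) mm, and the bottle with the bead near the shoulder at crop (483,217). The sizes check out: bottle 164 x 56, tray about 160 square, mat about 128. I'll go above the bottle next.

```bash
cat >> h.py <<'E'
def now():
    from workcell import arm
    s=arm.state();return s,np.array(s["ee_pos"]),Rn.from_euler('xyz',s["eef_rot"],degrees=True)
def row(p,R,cur=None):
    if cur is None: _,p0,R0=now()
    else: p0,R0=cur
    rv=(R0.inv()*R).as_rotvec();sh=R0.inv().apply(np.array(p)-p0)/1000
    print("row",np.round(rv,3),np.round(sh,4),"| deg",np.round(np.degrees(np.linalg.norm(rv)),1))
B=np.radians(30);s_,c_=np.sin(B),np.cos(B)
T=Rn.from_matrix(np.array([[c_,0,-s_],[0,-1,0],[-s_,0,-c_]]).T)   # tool in bottle axes
def bott(x,z):                       # bottle rotation from x axis and rough z axis
    x=np.array(x,float);x/=np.linalg.norm(x);z=np.array(z,float);z-=x*(x@z);z/=np.linalg.norm(z)
    return Rn.from_matrix(np.c_[x,np.cross(z,x),z])
E
python3 - <<'E'
from h import *
R1=Rn.from_euler('xyz',[180,0,55],degrees=True);row([470,-330,260],R1)
a=np.radians(167.85);Rb=bott([np.cos(a),np.sin(a),0],[0,0,1]);R2=Rb*T
print(R2.as_matrix().round(2));tz=R2.apply([0,0,1]);g=np.array([540,11.3,25])
row(g+(18.7-130)*tz,R2,([470,-330,260],R1))
E
```

```text
row [-0.002 -0.001 -0.738] [ 0.3859 -0.2242 -0.0292] | deg 42.3
[[-0.85  0.21  0.49]
 [ 0.18  0.98 -0.11]
 [-0.5   0.   -0.87]]
row [-0.514 -0.341 -1.918] [ 0.2981 -0.1897  0.1386] | deg 115.4
```

send_rows(
  deltas="0 0 -0.738 0.386 -0.224 -0.029 1;0 0 -0.738 0.386 -0.224 -0.029 1;0 0 -0.738 0.386 -0.224 -0.029 1;0 0 -0.738 0.386 -0.224 -0.029 1;0 0 -0.738 0.386 -0.224 -0.029 1;0 0 -0.738 0.386 -0.224 -0.029 1;0 0 -0.738 0.386 -0.224 -0.029 1;0 0 -0.738 0.386 -0.224 -0.029 1",
)

```text
t: 1.15
ee_pos: [474.6, -324.1, 260.1]
eef_rot: [-179.9, -0.3, 55.6]
wrist_force: [0.4, 0.1, 0.1]
width: 0.998
```

```bash
python3 - <<'E'
from h import *
s,_,_=now();print(np.round(s["joint_pos"],1))
a=np.radians(167.85);R2=bott([np.cos(a),np.sin(a),0],[0,0,1])*T
tz=R2.apply([0,0,1]);g=np.array([540,11.3,25]);row(g+(18.7-130)*tz,R2)
E
```

```text
[ 42.   27.6 -15.1  91.7   7.5  61.7  -9.3]
row [-0.506 -0.348 -1.909] [ 0.2919 -0.1869  0.1405] | deg 114.9
```

send_rows(
  deltas="-0.25 -0.17 -0.95 0.15 -0.095 0.04 1;-0.25 -0.17 -0.95 0.15 -0.095 0.04 1;-0.25 -0.17 -0.95 0.15 -0.095 0.04 1;-0.25 -0.17 -0.95 0.15 -0.095 0.04 1;-0.506 -0.348 -1.909 0.292 -0.187 0.14 1;-0.506 -0.348 -1.909 0.292 -0.187 0.14 1;-0.506 -0.348 -1.909 0.292 -0.187 0.14 1;-0.506 -0.348 -1.909 0.292 -0.187 0.14 1",
)

```text
t: 2.15
ee_pos: [485.0, 27.6, 120.2]
eef_rot: [173.5, 22.9, 137.0]
wrist_force: [0.5, -0.5, -0.3]
width: 0.999
```

```bash
python3 - <<'E'
from h import *
s,_,_=now();print(np.round(s["joint_pos"],1))
a=np.radians(167.85);R2=bott([np.cos(a),np.sin(a),0],[0,0,1])*T
tz=R2.apply([0,0,1]);g=np.array([540,11.3,25]);row(g+(18.7-130)*tz,R2)
E
```

```text
[-12.6  26.8  -4.1 131.8  79.3  18.  -43.7]
row [-0.128 -0.094 -0.488] [-0.0037 -0.003  -0.0001] | deg 29.4
```

send_rows(
  deltas="-0.128 -0.094 -0.488 -0.004 -0.003 0 1;-0.128 -0.094 -0.488 -0.004 -0.003 0 1;-0.128 -0.094 -0.488 -0.004 -0.003 0 1;-0.128 -0.094 -0.488 -0.004 -0.003 0 1;-0.128 -0.094 -0.488 -0.004 -0.003 0 1",
)

```text
t: 2.78
ee_pos: [485.7, 21.5, 121.3]
eef_rot: [-180.0, 30.0, 167.7]
wrist_force: [-0.1, -0.1, -0.7]
width: 1.001
```

```bash
python3 - <<'E'
from h import *
from workcell import optics
s,p,R=now();print(np.round(s["joint_pos"],1),p.round(1),np.round(s["eef_rot"],1))
w=optics.grab_frame("wrist");im=w["img"];cv2.imwrite("pics/w1.png",im)
M=np.array(w["mount"]);A=R.as_matrix()
Rc=A@M[:3,:3];c=A@M[:3,3]+p          # cam->world
f=dict(w);f["rvec"]=cv2.Rodrigues(Rc.T)[0];f["tvec"]=-Rc.T@c;np.save("pics/w1.npy",f,allow_pickle=True)
hsv=cv2.cvtColor(im,cv2.COLOR_BGR2HSV);H,S,V=[hsv[...,i].astype(int) for i in range(3)]
b=blobs((H>60)&(H<95)&(S>90))[0];print(cv2.boundingRect(b))
a=np.radians(167.85);d=np.array([np.cos(a),np.sin(a),0]);y=np.cross([0,0,1],d);o=np.array([505.9,18.7,0])
q=[o+x*d+yy*y+np.array([0,0,40]) for x,yy in((-85,28),(-85,-28),(5,-28),(5,28))]
pr=proj(f,q);print("pred",pr.round())
cv2.polylines(im,[pr.astype(int).reshape(-1,1,2)],True,(0,0,255),1);cv2.imwrite("pics/w1.png",im)
E
```

```text
[ -3.6  27.1 -12.6 138.6 124.4  22.4 -57.8] [485.7  21.5 121.3] [-180.    30.   167.7]
(225, 135, 68, 98)
pred [[230. 235.]
 [287. 235.]
 [296. 165.]
 [222. 165.]]
```

View pics/w1.png

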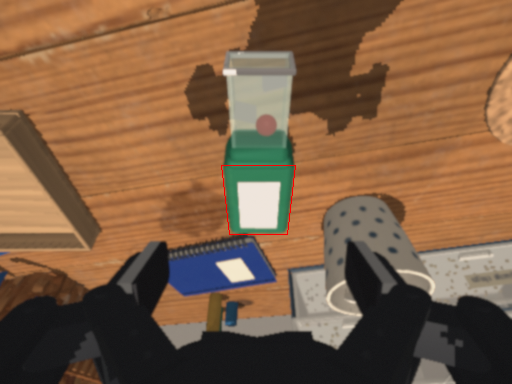

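The projected body outline lands on the bottle within about 2 px, so the estimate holds. I'll go in along the tool axis.

send_rows(
  deltas="0 0 0 0 0 0.04 1;0 0 0 0 0 0.08 1;0 0 0 0 0 0.1 1;0 0 0 0 0 0.115 1;0 0 0 0 0 0.13 1;0 0 0 0 0 0.13 1;0 0 0 0 0 0.13 1",
)

```text
t: 3.7
ee_pos: [549.3, 8.2, 9.3]
eef_rot: [-180.0, 30.0, 167.8]
wrist_force: [-0.3, 0.7, 0.8]
width: 1.0
```

```bash
python3 - <<'E'
from h import *
s,p,R=now();print(np.round(s["joint_pos"],1),p.round(1),np.round(s["eef_rot"],1),np.round(s["wrist_force"],1))
a=np.radians(167.85);R2=bott([np.cos(a),np.sin(a),0],[0,0,1])*T
tz=R2.apply([0,0,1]);g=np.array([540,11.3,25]);row(g+18.7*tz,R2)
E
```

```text
[  3.6  45.9 -18.4 132.7 138.4  34.6 -66.2] [549.3   8.2   9.3] [-180.    30.   167.8] [-0.3  0.7  0.8]
row [-0.001  0.    -0.002] [0.0006 0.0011 0.0002] | deg 0.1
```

Right on the grasp pose with no contact. Closing the gripper.

send_rows(
  deltas="0 0 0 0 0 0 -1;0 0 0 0 0 0 -1;0 0 0 0 0 0 -1;0 0 0 0 0 0 -1;0 0 0 0 0 0 -1;0 0 0 0 0 0 -1;0 0 0 0 0 0 -1;0 0 0 0 0 0 -1",
)

```text
t: 4.7
ee_pos: [549.3, 8.4, 10.1]
eef_rot: [-180.0, 30.1, 167.8]
wrist_force: [-2.8, 0.9, 6.0]
width: 0.645
```

```bash
python3 - <<'E'
from h import *
s,p,R=now();print(s["width"],p.round(1),np.round(s["eef_rot"],1),np.round(s["wrist_force"],1))
E
```

```text
0.6448797658108649 [549.3   8.4  10.1] [-180.    30.1  167.8] [-2.8  0.9  6. ]
```

Grasped: the opening is 54.8 mm against a bottle 56 wide. Next I plan the lift, the neutral pour pose and the two rocks.

```bash
cat >> h.py <<'E'
TCPb=np.array([-44.4,0,8.8]);MOUTH=np.array([76,0,20]);BASE=np.array([-85,0,20])
def pose(Rb,pt,w):   # tool pose that puts bottle point pt at world w
    return np.array(w)+Rb.apply(TCPb-pt), Rb*T
def pour(psi,th,dn=60):
    a=np.radians(psi);d=np.radians(dn);fw=np.array([np.cos(a),np.sin(a),0]);up=np.array([0,0,1.])
    return bott(-np.cos(d)*fw-np.sin(d)*up,-np.sin(d)*fw+np.cos(d)*up)*Rn.from_rotvec([0,0,np.radians(th)])
def show(n,p,R): print(n,p.round(0),"tool z",R.apply([0,0,1]).round(2))
E
python3 - <<'E'
from h import *
_,p0,R0=now()
c=np.array([500,-252,0]);psi=-15
P={}
P['lift']=(p0+[-10,-30,130],R0)
P['neut']=pose(pour(psi,0),MOUTH,c+[0,0,110])
fw=np.array([np.cos(np.radians(psi)),np.sin(np.radians(psi)),0]);rt=np.array([fw[1],-fw[0],0])
P['r1']=pose(pour(psi,45),MOUTH,c-40*rt+[0,0,110])
P['r2']=pose(pour(psi,-45),MOUTH,c+13*fw+27*rt+[0,0,80])
cur=(p0,R0)
for k in P: show(k,*P[k]);row(*P[k],cur);cur=P[k]
E
```

```text
lift [539. -22. 140.] tool z [ 0.49 -0.11 -0.87]
row [0. 0. 0.] [-0.0622 -0.0314 -0.1142] | deg 0.0
neut [ 568. -270.  209.] tool z [ 0.97 -0.26 -0.  ]
row [ 0.044 -1.045  0.025] [-0.1037 -0.2369 -0.0191] | deg 60.0
r1 [ 583. -145.  178.] tool z [ 0.99  0.1  -0.13]
row [-0.393 -0.    -0.68 ] [ 0.0305  0.1251 -0.0176] | deg 45.0
r2 [ 534. -377.  148.] tool z [ 0.8  -0.58 -0.13]
row [0.785 0.    1.36 ] [ 0.1704 -0.154  -0.068 ] | deg 90.0
```

send_rows(
  deltas="0 0 0 -0.031 -0.016 -0.057 -1;0 0 0 -0.062 -0.031 -0.114 -1;0 0 0 -0.062 -0.031 -0.114 -1;0 0 0 -0.062 -0.031 -0.114 -1",
)

```text
t: 5.2
ee_pos: [539.1, -21.0, 141.0]
eef_rot: [180.0, 30.2, 167.8]
wrist_force: [0.3, -0.8, -1.8]
width: 0.647
```

```bash
python3 - <<'E'
from h import *
s,p,R=now();print(np.round(s["joint_pos"],1),p.round(1),s["width"])
row(*pose(pour(-15,0),MOUTH,[500,-252,110]))
E
```

```text
[ -3.5  26.4  -1.9 130.9 123.8  11.3 -49. ] [539.1 -21.  141. ] 0.6465742179413828
row [ 0.044 -1.044  0.025] [-0.1036 -0.2374 -0.0182] | deg 59.9
```

send_rows(
  deltas="0.022 -0.5 0.012 -0.052 -0.119 -0.009 -1;0.022 -0.5 0.012 -0.052 -0.119 -0.009 -1;0.022 -0.5 0.012 -0.052 -0.119 -0.009 -1;0.044 -1.044 0.025 -0.104 -0.237 -0.018 -1;0.044 -1.044 0.025 -0.104 -0.237 -0.018 -1;0.044 -1.044 0.025 -0.104 -0.237 -0.018 -1;0.044 -1.044 0.025 -0.104 -0.237 -0.018 -1;0.044 -1.044 0.025 -0.104 -0.237 -0.018 -1",
)

```text
t: 6.2
ee_pos: [582.3, -291.4, 206.8]
eef_rot: [-172.3, 89.2, 172.3]
wrist_force: [2.4, 0.8, -1.7]
width: 0.648
```

```bash
python3 - <<'E'
from h import *
s,p,R=now();print(np.round(s["joint_pos"],1),p.round(1),s["width"],R.apply([0,0,1]).round(2))
row(*pose(pour(-15,0),MOUTH,[500,-252,110]))
E
```

```text
[ 75.5  85.9 -77.  138.5 188.6  78.8 -11.6] [ 582.3 -291.4  206.8] 0.6484484092202467 [ 0.96 -0.27 -0.01]
row [-0.008 -0.014  0.002] [-0.0016  0.0166 -0.0199] | deg 0.9
```

```bash
python3 - <<'E'
from h import *
_,p0,R0=now();c=np.array([500,-252,0])
for psi in(-30,-50,-70):
  fw=np.array([np.cos(np.radians(psi)),np.sin(np.radians(psi)),0]);rt=np.array([fw[1],-fw[0],0])
  for n,q in(('neut',pose(pour(psi,0),MOUTH,c+[40,0,130])),('r1',pose(pour(psi,45),MOUTH,c-40*rt+[40,0,130])),('r2',pose(pour(psi,-45),MOUTH,c+15*fw+30*rt+[20,0,90]))):
    show(f"{psi} {n}",*q);w=q[0]-200*q[1].apply([0,0,1]);print("   wrist",w.round(),np.hypot(*w[:2]).round());row(*q)
E
```

```text
-30 neut [ 601. -287.  229.] tool z [ 0.87 -0.5  -0.  ]
   wrist [ 427. -187.  229.] 466.0
row [ 0.254 -0.013  0.004] [-0.0221  0.0091  0.0161] | deg 14.6
-30 r1 [ 648. -170.  198.] tool z [ 0.98 -0.16 -0.13]
   wrist [ 452. -138.  223.] 473.0
row [-0.144  0.073 -0.67 ] [0.008  0.1347 0.031 ] | deg 39.5
-30 r2 [ 521. -385.  158.] tool z [ 0.63 -0.77 -0.13]
   wrist [ 396. -231.  183.] 458.0
row [ 0.633 -0.099  0.688] [ 0.0494 -0.1069 -0.0337] | deg 53.9
-50 neut [ 585. -306.  229.] tool z [ 0.64 -0.77 -0.  ]
   wrist [ 456. -152.  229.] 481.0
row [ 0.603 -0.013  0.006] [-0.0219 -0.013   0.006 ] | deg 34.6
-50 r1 [ 669. -212.  198.] tool z [ 0.87 -0.48 -0.13]
   wrist [ 496. -115.  223.] 509.0
row [ 0.192  0.188 -0.643] [0.0077 0.1001 0.0629] | deg 39.9
-50 r2 [ 475. -378.  158.] tool z [ 0.32 -0.94 -0.13]
   wrist [ 410. -190.  183.] 452.0
row [ 0.968 -0.22   0.681] [ 0.05   -0.1115 -0.0798] | deg 69.0
-70 neut [ 564. -318.  229.] tool z [ 0.34 -0.94  0.  ]
   wrist [ 496. -130.  229.] 512.0
row [ 0.952 -0.012  0.008] [-0.0216 -0.0303 -0.011 ] | deg 54.6
-70 r1 [ 675. -258.  198.] tool z [ 0.65 -0.75 -0.13]
   wrist [ 546. -108.  223.] 556.0
row [ 0.527  0.301 -0.602] [0.0075 0.0567 0.0811] | deg 49.0
-70 r2 [ 435. -355.  158.] tool z [-0.02 -0.99 -0.13]
   wrist [ 438. -156.  183.] 465.0
row [ 1.302 -0.344  0.658] [ 0.0506 -0.1001 -0.1246] | deg 85.9
```

```bash
python3 - <<'E'
from h import *
_,p0,R0=now();c=np.array([500,-252,0])
for psi in(15,30,45):
  fw=np.array([np.cos(np.radians(psi)),np.sin(np.radians(psi)),0]);rt=np.array([fw[1],-fw[0],0])
  for n,q in(('r1',pose(pour(psi,45),MOUTH,c-20*rt+[60,0,130])),('r2',pose(pour(psi,-45),MOUTH,c+15*fw+30*rt+[0,0,90]))):
    show(f"{psi} {n}",*q);w=q[0]-200*q[1].apply([0,0,1]);print("   wrist",w.round(),np.hypot(*w[:2]).round());row(*q)
E
```

```text
15 r1 [ 583. -137.  198.] tool z [ 0.8   0.58 -0.13]
   wrist [ 423. -253.  223.] 493.0
row [-0.898 -0.197 -0.68 ] [ 0.009   0.1491 -0.04  ] | deg 65.5
15 r2 [ 595. -346.  158.] tool z [ 0.99 -0.1  -0.13]
   wrist [ 397. -325.  183.] 514.0
row [-0.123  0.164  0.653] [ 0.0484 -0.0491  0.0272] | deg 39.2
30 r1 [ 553. -135.  198.] tool z [ 0.63  0.77 -0.13]
   wrist [ 428. -289.  223.] 516.0
row [-1.149 -0.289 -0.667] [ 0.0094  0.143  -0.07  ] | deg 77.9
30 r2 [ 616. -318.  158.] tool z [ 0.98  0.16 -0.13]
   wrist [ 420. -350.  183.] 546.0
row [-0.374  0.249  0.626] [ 0.0482 -0.0167  0.0401] | deg 44.2
45 r1 [ 523. -141.  198.] tool z [ 0.41  0.91 -0.13]
   wrist [ 442. -322.  223.] 546.0
row [-1.399 -0.383 -0.646] [ 0.0098  0.1294 -0.0975] | deg 91.0
45 r2 [ 629. -286.  158.] tool z [ 0.91  0.41 -0.13]
   wrist [ 448. -367.  183.] 579.0
row [-0.625  0.332  0.591] [0.0481 0.0178 0.0442] | deg 52.9
```

send_rows(
  deltas="-0.57 -0.145 -0.33 0.005 0.07 -0.035 -1;-0.57 -0.145 -0.33 0.005 0.07 -0.035 -1;-0.57 -0.145 -0.33 0.005 0.07 -0.035 -1;-0.57 -0.145 -0.33 0.005 0.07 -0.035 -1;-1.149 -0.289 -0.667 0.009 0.143 -0.07 -1;-1.149 -0.289 -0.667 0.009 0.143 -0.07 -1;-1.149 -0.289 -0.667 0.009 0.143 -0.07 -1;-1.149 -0.289 -0.667 0.009 0.143 -0.07 -1",
)

```text
t: 7.2
ee_pos: [531.7, -86.1, 117.1]
eef_rot: [-106.3, 53.5, -59.7]
wrist_force: [0.1, -1.3, -0.9]
width: 0.646
```

```bash
python3 - <<'E'
from h import *
s,p,R=now();print(np.round(s["joint_pos"],1),p.round(1),R.apply([0,0,1]).round(2))
c=np.array([500,-252,0]);psi=30
fw=np.array([np.cos(np.radians(psi)),np.sin(np.radians(psi)),0]);rt=np.array([fw[1],-fw[0],0])
Rb=R*T.inv();print("bottle x",Rb.as_matrix()[:,0].round(2),"y",Rb.as_matrix()[:,1].round(2))
row(*pose(pour(psi,45),MOUTH,c-20*rt+[60,0,130]));row(*pose(pour(psi,-45),MOUTH,c+15*fw+30*rt+[0,0,90]))
E
```

```text
[ 83.4  91.3 -76.2 126.2 258.    0.8 -33.5] [531.7 -86.1 117.1] [ 0.71  0.68 -0.17]
bottle x [-0.1  -0.78 -0.61] y [ 0.63 -0.52  0.57]
row [-0.077 -0.108 -0.067] [-0.0339 -0.085  -0.0316] | deg 8.5
row [ 0.641 -0.058  1.33 ] [ 0.1112 -0.1982 -0.1043] | deg 84.7
```

```bash
cat > kin.py <<'E'
from h import *
import itertools
from scipy.optimize import least_squares
D=[([75.773,35.29,-0.723,81.643,0.466,63.22,-2.317],[142.823,-633.313,230.125],[-179.851,0.004,12.711]),
([42,27.6,-15.1,91.7,7.5,61.7,-9.3],[474.6,-324.1,260.1],[-179.9,-.3,55.6]),
([-12.6,26.8,-4.1,131.8,79.3,18,-43.7],[485,27.6,120.2],[173.5,22.9,137]),
([-3.6,27.1,-12.6,138.6,124.4,22.4,-57.8],[485.7,21.5,121.3],[-180,30,167.7]),
([3.6,45.9,-18.4,132.7,138.4,34.6,-66.2],[549.3,8.2,9.3],[-180,30,167.8]),
([-3.5,26.4,-1.9,130.9,123.8,11.3,-49],[539.1,-21,141],[180,30.2,167.8]),
([75.5,85.9,-77,138.5,188.6,78.8,-11.6],[582.3,-291.4,206.8],[-172.3,89.2,172.3]),
([83.4,91.3,-76.2,126.2,258,.8,-33.5],[531.7,-86.1,117.1],[-106.3,53.5,-59.7])]
AX="zyzyzyz"
def chain(q,sg):
    R=Rn.identity();out=[]
    for a,s,v in zip(AX,sg,q): R=R*Rn.from_euler(a,s*v,degrees=True);out.append(R)
    return out
def basis(q,sg):   # columns: z0, then x,z offsets after joints 2..6 and z after 7
    C=chain(q,sg);c=[np.array([0,0,1.])]
    for i in(1,2,3,4,5): c+= [C[i].apply([1,0,0]),C[i].apply([0,0,1])]
    c+=[C[6].apply([0,0,1])];return np.array(c).T
E
python3 - <<'E'
from kin import *
best=[]
for sg in itertools.product([1,-1],repeat=7):
    Rs=[chain(q,sg)[-1] for q,_,_ in D];Rm=[Rn.from_euler('xyz',r,degrees=True) for *_,r in D]
    E=Rn.concatenate([a.inv()*b for a,b in zip(Rs,Rm)]);C=E.mean()
    best.append((max((C.inv()*e).magnitude() for e in E),sg,C))
best.sort(key=lambda b:b[0])
for b in best[:3]: print(np.degrees(b[0]),b[1],b[2].as_euler('xyz',degrees=True).round(1))
sg=best[0][1]
A=np.vstack([basis(q,sg) for q,*_ in D]);y=np.hstack([p for _,p,_ in D])
for use in([0,2,6,10,11],[0,1,2,3,5,6,9,11],[0,2,3,5,6,9,11]):
    x,*_=np.linalg.lstsq(A[:,use],y,rcond=None);print(use,x.round(1),np.abs(A[:,use]@x-y).max().round(1))
E
```

```text
0.1813730062540661 (-1, 1, -1, 1, -1, 1, -1) [-0.  0. 90.]
57.55912707834746 (-1, -1, 1, -1, -1, -1, -1) [ 12.3 -40.8  72.2]
64.30869928183093 (-1, 1, -1, 1, -1, 1, 1) [ -0.   -0.  158.9]
[0, 2, 6, 10, 11] [246.6 551.7 364.1 152.9 152.9] 21.2
[0, 1, 2, 3, 5, 6, 9, 11] [260.   23.3 560.5 -38.4   3.1 393.7  11.8 312.7] 20.7
[0, 2, 3, 5, 6, 9, 11] [239.8 571.5 -21.2   6.2 398.6  16.2 300.8] 20.9
```

```bash
python3 - <<'E'
from kin import *
sg=(-1,1,-1,1,-1,1,-1)
A=np.vstack([basis(q,sg) for q,*_ in D]);y=np.hstack([p for _,p,_ in D])
use=[0,2,3,5,6,9,11]
x,*_=np.linalg.lstsq(A[:,use],y,rcond=None);print((A[:,use]@x-y).reshape(-1,3).round(0).tolist())
Y=np.vstack([np.array([C.apply([0,1,0]) for C in chain(q,sg)]).T for q,*_ in D])
I=np.tile(np.eye(3),(len(D),1))
for n,M in(("base xyz",np.hstack([A[:,[2,3,5,6,9,11]],I])),("y offs",np.hstack([A[:,[0,2,6,11]],Y[:,[0,2,4]]])),("plain+base",np.hstack([A[:,[2,6,11]],I])),("plain+base+y",np.hstack([A[:,[2,6,11]],I,Y[:,[1,3,5]]]))):
    x,*_=np.linalg.lstsq(M,y,rcond=None);print(n,x.round(1),np.abs(M@x-y).max().round(1))
E
```

```text
[[21.0, 6.0, 2.0], [8.0, 18.0, 1.0], [-12.0, 4.0, -6.0], [-4.0, 8.0, -2.0], [3.0, 10.0, 2.0], [-2.0, 9.0, -4.0], [-4.0, -9.0, -2.0], [13.0, -6.0, 9.0]]
base xyz [529.4  13.6 -12.1 365.6   8.7 292.  -10.4 -15.5 251.5] 16.6
y offs [ 2.556e+02  5.499e+02  3.722e+02  3.057e+02 -1.220e+01 -9.100e+00
 -5.000e-01] 0.6
plain+base [546.  368.2 306.1  -3.6 -14.8 253.1] 16.1
plain+base+y [ 5.505e+02  3.725e+02  3.062e+02 -6.000e-01  3.000e-01  2.558e+02
 -1.240e+01 -9.100e+00 -2.000e-01] 0.6
```

```bash
cat >> kin.py <<'E'
sg=(-1,1,-1,1,-1,1,-1);C7=Rn.from_euler('z',90,degrees=True)
LO=np.array([-178.69,-17.37,-77.05,15.02,-78.02,.78,-162.83]);HI=np.array([178.69,117.87,75.6,138.74,258.01,113.62,162.83])
def fk(q):
    C=chain(q,sg);e=np.eye(3)
    pe=255.7*e[2]-12.3*C[0].apply(e[1])+550.3*C[1].apply(e[2])
    pw=pe-9.1*C[2].apply(e[1])+372.4*C[3].apply(e[2])
    return pw+306*C[6].apply(e[2]),C[6]*C7,pe,pw
def err(q,p,R):
    P,Q,*_=fk(q);return np.r_[(P-p)/100,(Q.inv()*R).as_rotvec()]
def margin(q): return np.min(np.r_[q-LO,HI-q])
def ik(p,R,q0,w=0.002,m=4):
    f=lambda q:np.r_[err(q,p,R),w*(q-q0)/30]
    r=least_squares(f,np.clip(q0,LO+m,HI-m),bounds=(LO+m,HI-m),x_scale=30)
    return r.x,np.linalg.norm(err(r.x,p,R))
def sols(p,R,n=40,seed=0):
    g=np.random.default_rng(seed);o=[]
    for _ in range(n):
        q,e=ik(p,R,g.uniform(LO,HI))
        if e<.02 and not any(np.abs(q-k).max()<25 for k in o): o.append(q)
    return o
E
cat > poses.py <<'E'
from kin import *
c=np.array([500,-252,0])
def pourpose(psi,th,z,dx=0,dn=60):
    fw=np.array([np.cos(np.radians(psi)),np.sin(np.radians(psi)),0]);rt=np.array([fw[1],-fw[0],0])
    o=15*fw+30*rt if th<0 else -20*rt
    return pose(pour(psi,th,dn),MOUTH,c+o+[dx,0,z])
def place(az,h): # bottle upright, tool pointing at az, 30 deg down
    a=np.radians(az);return pose(bott([0,0,1],[-np.cos(a),-np.sin(a),0]),BASE,np.array([499,257,5+h]))
E
python3 - <<'E'
from poses import *
for n,q in [(f"r1 {s}",pourpose(s,45,130,40)) for s in(0,30,60)]+[(f"r2 {s}",pourpose(s,-45,100)) for s in(0,30,60)]+[(f"place {a}",place(a,60)) for a in(60,80,100)]:
    print(n)
    for s in sols(*q,n=20): print("  ",s.round(0),margin(s).round(0),"elbow",fk(s)[2].round(0))
E
```

```text
r1 0
   [ 75.  70. -64. 132. 215.  39.  -6.] 7.0 elbow [ 122. -503.  444.]
   [ 14.  57.  35. 134. 236. 110. -64.] 4.0 elbow [ 444. -122.  557.]
   [ 56.  54. -29. 133. 234.  65. -36.] 6.0 elbow [ 237. -375.  582.]
   [ 35.  50.   2. 133. 237.  86. -50.] 5.0 elbow [ 339. -253.  608.]
r1 30
   [ 66.  56. -33. 117. -74.  59. -70.] 4.0 elbow [ 174. -420.  566.]
   [ 83.  73. -67. 116. -46.  30. -95.] 10.0 elbow [  54. -523.  419.]
r1 60
   [ 40.  56.   8.  98. -57. 104. -70.] 10.0 elbow [ 342. -301.  566.]
   [ 63.  59. -31.  97. -42.  82. -90.] 32.0 elbow [ 206. -427.  535.]
   [  80.   79.  -73.   96.   -9.   66. -126.] 4.0 elbow [  84. -534.  359.]
r2 0
   [ 81.  83. -73. 134. 184.  72. -54.] 4.0 elbow [  72. -541.  326.]
   [ 61.  59. -32. 135. 196.  83. -99.] 4.0 elbow [ 220. -419.  538.]
r2 30
   [ 87.  82. -73. 119. 207.  24. -69.] 4.0 elbow [  15. -544.  336.]
   [  20.   64.   42.  121.  227.  110. -154.] 4.0 elbow [ 459. -183.  499.]
   [  45.   54.    3.  120.  236.   82. -134.] 19.0 elbow [ 310. -323.  577.]
   [  75.   64.  -45.  119.  234.   47. -110.] 20.0 elbow [ 116. -479.  500.]
r2 60
   [  69.   64.  -39.  101.  -74.   51. -155.] 4.0 elbow [ 166. -466.  498.]
   [  25.   63.   36.  103.  254.  110. -153.] 4.0 elbow [ 439. -221.  503.]
place 60
place 80
   [ 34.  66. -63. 124. 241.   5. 111.] 4.0 elbow [ 411. -292.  477.]
place 100
   [ 17.  54. -32. 110. -56.  43.  55.] 22.0 elbow [ 423. -143.  578.]
   [ -5.  50.   3. 111. -74.  66.  70.] 4.0 elbow [421.  24. 610.]
   [ 35.  75. -73. 110.  16.  28. -12.] 4.0 elbow [ 426. -318.  398.]
```

send_rows(
  deltas="0 0 0 0 0 0 -1;0 0 0 0 0 0 -1;0 0 0 0 0 0 -1;0 0 0 0 0 0 -1;0 0 0 0 0 0 -1;0 0 0 0 0 0 -1",
)

```text
t: 7.95
ee_pos: [531.7, -86.3, 117.2]
eef_rot: [-106.3, 53.5, -59.7]
wrist_force: [-0.7, -0.4, -1.3]
width: 0.647
```

```bash
python3 - <<'E'
from poses import *
from workcell import optics
s,p,R=now();q=np.array(s["joint_pos"]);print(q.round(1),p.round(1),R.apply([0,0,1]).round(2),fk(q)[0].round(1))
for n in("scene",):
    f=optics.grab_frame(n)
    Rb=R*T.inv();m=p+Rb.apply(MOUTH-TCPb);l=p+Rb.apply(np.array([40,0,20])-TCPb);u,v=proj(f,[l])[0].astype(int);print(m.round(),u,v)
    im=f["img"][max(v-60,0):v+60,max(u-80,0):u+80];cv2.imwrite("pics/s2.png",cv2.resize(im,None,fx=4,fy=4,interpolation=cv2.INTER_CUBIC))
for psi in(10,20,30):
    t=pourpose(psi,-45,100);qq,e=ik(*t,q,m=2);print(psi,qq.round(0),round(e,3));row(*t)
E
```

```text
[ 83.4  91.2 -76.2 126.2 258.    0.8 -33.4] [531.7 -86.3 117.2] [ 0.71  0.68 -0.17] [532.  -86.5 117.3]
[ 511. -184.   50.] 299 150
10 [ 85.  82. -73. 130. 189.  55. -55.] 0.0
row [ 1.017 -0.065  1.32 ] [ 0.1128 -0.2038 -0.1513] | deg 95.5
20 [ 86.  81. -72. 125. 196.  39. -61.] 0.0
row [ 0.829 -0.062  1.329] [ 0.1092 -0.2055 -0.1284] | deg 89.8
30 [ 87.  82. -73. 119. 206.  24. -68.] 0.0
row [ 0.641 -0.058  1.331] [ 0.1034 -0.2038 -0.1059] | deg 84.7
```

View pics/s2.png

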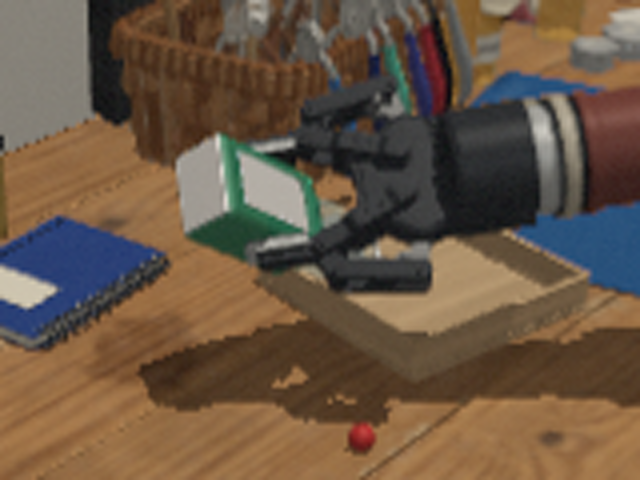

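The picture shows that the bead has already come out: it lies on the bench at crop (360,437), outside the tray. It must have slipped through during the swing. I'll check whether it is still rolling.

```bash
cat >> h.py <<'E'
def bead(f,z=8):
    hsv=cv2.cvtColor(f["img"],cv2.COLOR_BGR2HSV);H,S,V=[hsv[...,i].astype(int) for i in range(3)]
    m=((H<5)|(H>174))&(S>170)&(V>90);o=[]
    for b in blobs(m,6):
        M=cv2.moments(b);A=M["m00"]
        if 3<A<120:
            c=[M["m10"]/A,M["m01"]/A];P=onz(f,[c],z)[0]
            if 300<P[0]<720 and abs(P[1])<420:o.append((np.round(c,1).tolist(),A,P.round(1).tolist()))
    return o
E
python3 - <<'E'
from h import *
from workcell import optics
for n in("scene","top","scene","scene"):
    f=optics.grab_frame(n);print(n,bead(f))
E
```

```text
scene [([309.1, 198.8], 21.0, [421.3, -77.5, 8.0])]
top []
scene [([308.9, 198.7], 23.0, [421.7, -77.3, 8.0])]
scene [([309.0, 198.8], 22.0, [421.5, -77.3, 8.0])]
```

The bead is at rest at (421,-77). Plan: stand the bottle first, then pick the bead up and put it in the tray. Before that I need a route out of this wrist corner, so I'll emulate the controller with the fitted kinematics.

```bash
cat >> poses.py <<'E'
from scipy.spatial.transform import Slerp
def follow(q,tgts,m=0.02,step=8,verbose=True):
    out=[]
    for p,R in tgts:
        p0,R0,*_=fk(q);rv=(R0.inv()*R).as_rotvec()
        n=int(max(np.degrees(np.linalg.norm(rv))/step,np.linalg.norm(p-p0)/50))+1
        mj=0
        for k in range(1,n+1):
            qn,e=ik(p0+(p-p0)*k/n,R0*Rn.from_rotvec(rv*k/n),q,w=.003,m=m);mj=max(mj,np.abs(qn-q).max());q=qn
        if verbose: print("  ",q.round(0),"err",round(e,3),"maxstep",mj.round(0),"n",n,"elb z",fk(q)[2][2].round(),"wr",fk(q)[3].round())
        out.append(q)
    return out
E
python3 - <<'E'
from poses import *
P=lambda i:(np.array(D[i][1]),Rn.from_euler('xyz',D[i][2],degrees=True))
print("check 2->3->4->5; 6->7->8");follow(np.array(D[1][0]),[P(2),P(3),P(4)]);follow(np.array(D[5][0]),[P(6),P(7)])
q=np.array([83.4,91.2,-76.2,126.2,258,.8,-33.4])
dn=lambda p,y:(np.array(p,float),Rn.from_euler('xyz',[180,0,y],degrees=True))
pl=lambda az,h:place(az,h)
print("direct to down at (500,0,250)")
for y in(60,90,120,150): print(y);follow(q,[dn([560,-30,280],y),dn([500,230,260],100),pl(100,60),pl(100,0)])
print("back via 6")
follow(q,[P(6),P(5),P(3),dn([500,100,260],120),dn([500,230,260],100),pl(100,60),pl(100,0)])
E
```

```text
check 2->3->4->5; 6->7->8
   [ -9.  27.  -9. 132.  80.  20. -44.] err 0.0 maxstep 14.0 n 11 elb z 746.0 wr [375.  83. 400.]
   [  0.  28. -18. 139. 120.  25. -54.] err 0.0 maxstep 12.0 n 4 elb z 743.0 wr [336.  54. 386.]
   [  6.  47. -23. 133. 135.  37. -62.] err 0.0 maxstep 7.0 n 3 elb z 634.0 wr [400.  41. 274.]
   [ 75.  85. -75. 139. 189.  79. -14.] err 0.0 maxstep 46.0 n 8 elb z 308.0 wr [ 287. -210.  211.]
   [ 83.  91. -76. 126. 241.   1. -16.] err 0.001 maxstep 10.0 n 9 elb z 243.0 wr [ 313. -294.  168.]
direct to down at (500,0,250)
60
   [ -9.  13.  10. 128. 258.   1.  72.] err 0.701 maxstep 18.0 n 21 elb z 791.0 wr [363. -20. 504.]
   [-36.  14.   9. 129. 258.   1.  84.] err 0.661 maxstep 6.0 n 7 elb z 789.0 wr [329. 151. 492.]
   [ 35.  69. -66. 123. 258.   1. 105.] err 0.274 maxstep 30.0 n 8 elb z 455.0 wr [457.   8. 257.]
   [ 33.  74. -62. 121. 258.   1. 110.] err 0.243 maxstep 3.0 n 2 elb z 410.0 wr [467.  11. 204.]
90
   [ 41.  42. -75.  91.  42.  79. -39.] err 0.0 maxstep 32.0 n 22 elb z 663.0 wr [560. -30. 586.]
   [ 13.  42. -73.  95.  41.  75. -57.] err 0.0 maxs
[... 1005 characters left out ...]
   7. 199.]
back via 6
   [ 74.  82. -72. 139. 190.  80. -18.] err 0.0 maxstep 15.0 n 9 elb z 332.0 wr [ 287. -210.  211.]
   [ 41.  49. -77. 130.  97.  60. -16.] err 0.0 maxstep 20.0 n 8 elb z 616.0 wr [389.  12. 405.]
   [ 33.  49. -77. 138.  99.  65. -31.] err 0.0 maxstep 8.0 n 2 elb z 615.0 wr [336.  54. 386.]
   [ 31.  40. -77. 101.  41.  73. -26.] err 0.0 maxstep 11.0 n 7 elb z 678.0 wr [500. 100. 566.]
   [ 12.  39. -68.  95.  38.  72. -54.] err 0.0 maxstep 9.0 n 3 elb z 684.0 wr [500. 230. 566.]
   [ 36.  78. -77. 110.  26.  30. -21.] err 0.0 maxstep 8.0 n 8 elb z 370.0 wr [543.   7. 259.]
   [ 36.  83. -73. 109.  29.  28. -19.] err 0.0 maxstep 2.0 n 2 elb z 325.0 wr [543.   7. 199.]
```

```bash
python3 - <<'E'
from poses import *
s,p,R=now();q=np.array(s["joint_pos"])
t=(np.array([560,-30,280.]),Rn.from_euler('xyz',[180,0,120],degrees=True));row(*t)
for az in(88,94): print(az);follow(q,[t,(np.array([500,230,260.]),Rn.from_euler('xyz',[180,0,az],degrees=True)),place(az,60),place(az,0)])
E
```

```text
row [0.976 1.442 1.929] [-0.1513 -0.0814  0.0311] | deg 148.9
88
   [ 41.  41. -73.  91.  40.  78.  -8.] err 0.0 maxstep 37.0 n 19 elb z 669.0 wr [560. -30. 586.]
   [  9.  36. -61.  95.  33.  70. -62.] err 0.0 maxstep 9.0 n 6 elb z 701.0 wr [500. 230. 566.]
   [ 38.  75. -75. 118.  41.  14. -43.] err 0.0 maxstep 9.0 n 8 elb z 396.0 wr [490.   3. 259.]
   [ 36.  80. -69. 118.  45.  10. -41.] err 0.0 maxstep 3.0 n 2 elb z 354.0 wr [490.   3. 199.]
94
   [ 41.  41. -73.  91.  40.  78.  -8.] err 0.0 maxstep 37.0 n 19 elb z 669.0 wr [560. -30. 586.]
   [ 10.  37. -63.  95.  34.  70. -56.] err 0.0 maxstep 8.0 n 6 elb z 697.0 wr [500. 230. 566.]
   [ 37.  78. -77. 114.  33.  22. -32.] err 0.0 maxstep 8.0 n 8 elb z 375.0 wr [517.   4. 259.]
   [ 37.  82. -72. 114.  37.  20. -29.] err 0.0 maxstep 2.0 n 2 elb z 329.0 wr [517.   4. 199.]
```

send_rows(
  deltas="0.3 0.44 0.59 -0.15 -0.08 0.03 -1;0.976 1.442 1.929 -0.151 -0.081 0.031 -1;0.976 1.442 1.929 -0.151 -0.081 0.031 -1;0.976 1.442 1.929 -0.151 -0.081 0.031 -1;0.976 1.442 1.929 -0.151 -0.081 0.031 -1;0.976 1.442 1.929 -0.151 -0.081 0.031 -1;0.976 1.442 1.929 -0.151 -0.081 0.031 -1;0.976 1.442 1.929 -0.151 -0.081 0.031 -1",
)

```text
t: 9.2
ee_pos: [557.7, -28.7, 278.9]
eef_rot: [171.1, 48.2, 177.7]
wrist_force: [0.3, -0.5, -3.8]
width: 0.647
```

```bash
python3 - <<'E'
from poses import *
s,p,R=now();q=np.array(s["joint_pos"]);print(q.round(0),p.round(),R.apply([0,0,1]).round(2),s["width"])
t=(np.array([560,-30,280.]),Rn.from_euler('xyz',[180,0,120],degrees=True));row(*t);follow(q,[t])
E
```

```text
[ 47.  19. -50. 132. 163.  13. -65.] [558. -29. 279.] [ 0.74  0.12 -0.66] 0.6470247535724956
row [0.558 0.697 1.008] [-0.0024 -0.0014  0.0008] | deg 77.1
   [ 36.  35. -59.  91.  31.  72.   1.] err 0.0 maxstep 72.0 n 10 elb z 707.0 wr [560. -30. 586.]
```

send_rows(
  deltas="0.558 0.697 1.008 0 0 0 -1;0.558 0.697 1.008 0 0 0 -1;0.558 0.697 1.008 0 0 0 -1;0.558 0.697 1.008 0 0 0 -1;0.558 0.697 1.008 0 0 0 -1;0.558 0.697 1.008 0 0 0 -1;0.558 0.697 1.008 0 0 0 -1;0.558 0.697 1.008 0 0 0 -1",
)

```text
t: 10.2
ee_pos: [554.3, -27.4, 277.2]
eef_rot: [171.4, 26.6, 145.6]
wrist_force: [1.5, -1.8, -0.5]
width: 0.649
```

```bash
python3 - <<'E'
from poses import *
s,p,R=now();q=np.array(s["joint_pos"]);print(q.round(0),p.round(),R.apply([0,0,1]).round(2),s["width"])
az=97;t=(np.array([500,230,260.]),Rn.from_euler('xyz',[180,0,az],degrees=True));row(*t);follow(q,[t,place(az,60),place(az,0)])
E
```

```text
[ 22.  16. -33. 116.  42.  31.  16.] [554. -27. 277.] [ 0.45 -0.13 -0.88] 0.6493137199238309
row [0.336 0.374 0.866] [ 0.1778  0.1901 -0.042 ] | deg 57.4
   [ -6.  27. -32.  95.  16.  62. -36.] err 0.0 maxstep 7.0 n 8 elb z 744.0 wr [500. 230. 566.]
   [ 34.  70. -66. 112.  -2.  23.   4.] err 0.0 maxstep 9.0 n 8 elb z 446.0 wr [530.   5. 259.]
   [ 33.  75. -63. 111.   0.  20.   7.] err 0.0 maxstep 3.0 n 2 elb z 394.0 wr [530.   5. 199.]
```

send_rows(
  deltas="0.336 0.374 0.866 0.178 0.19 -0.042 -1;0.336 0.374 0.866 0.178 0.19 -0.042 -1;0.336 0.374 0.866 0.178 0.19 -0.042 -1;0.336 0.374 0.866 0.178 0.19 -0.042 -1;0.336 0.374 0.866 0.178 0.19 -0.042 -1;0.336 0.374 0.866 0.178 0.19 -0.042 -1;0.336 0.374 0.866 0.178 0.19 -0.042 -1;0.336 0.374 0.866 0.178 0.19 -0.042 -1",
)

```text
t: 11.2
ee_pos: [498.6, 230.0, 259.5]
eef_rot: [-179.9, 0.1, 97.1]
wrist_force: [0.4, 1.2, -1.1]
width: 0.653
```

```bash
python3 - <<'E'
from poses import *
s,p,R=now();q=np.array(s["joint_pos"]);print(q.round(0),p.round(),R.apply([0,0,1]).round(2),s["width"])
az=97;t=place(az,60);row(*t);follow(q,[t,place(az,0)])
E
```

```text
[ -6.  27. -32.  95.  16.  62. -36.] [499. 230. 260.] [-0. -0. -1.] 0.6530077832957559
row [-3.000e-03  1.048e+00  1.000e-03] [0.0381 0.004  0.1539] | deg 60.1
   [ 34.  70. -66. 112.  -2.  23.   3.] err 0.0 maxstep 9.0 n 8 elb z 445.0 wr [530.   5. 259.]
   [ 33.  76. -63. 111.   1.  20.   6.] err 0.0 maxstep 3.0 n 2 elb z 393.0 wr [530.   5. 199.]
```

send_rows(
  deltas="0 0.5 0 0.019 0.002 0.04 -1;0 0.5 0 0.019 0.002 0.04 -1;0 0.5 0 0.019 0.002 0.077 -1;0 1.048 0 0.038 0.004 0.11 -1;0 1.048 0 0.038 0.004 0.13 -1;0 1.048 0 0.038 0.004 0.154 -1;0 1.048 0 0.038 0.004 0.154 -1;0 1.048 0 0.038 0.004 0.154 -1",
)

```text
t: 12.2
ee_pos: [497.8, 269.4, 108.9]
eef_rot: [179.7, -59.9, 97.6]
wrist_force: [-0.5, 1.1, -0.5]
width: 0.644
```

```bash
python3 - <<'E'
from poses import *
from workcell import optics
s,p,R=now();q=np.array(s["joint_pos"]);print(q.round(0),p.round(),R.apply([0,0,1]).round(2),s["width"])
az=97;row(*place(az,60))
f=optics.grab_frame("scene");im=f["img"]
Rb=R*T.inv();W=lambda x,y,z:p+Rb.apply(np.array([x,y,z])-TCPb)
bx=[W(x,y,z) for x in(-85,5) for y in(-28,28) for z in(0,40)]
for u in proj(f,bx): cv2.circle(im,tuple(int(v) for v in u),1,(0,0,255),-1)
u,v=proj(f,[W(-20,0,20)])[0].astype(int)
cv2.imwrite("pics/s3.png",cv2.resize(im[max(v-75,0):v+75,max(u-100,0):u+100],None,fx=4,fy=4,interpolation=cv2.INTER_CUBIC))
E
```

```text
[ 33.  68. -65. 112.  -6.  23.   7.] [498. 269. 109.] [-0.11  0.86 -0.5 ] 0.6444844527482779
row [-0.002  0.002  0.005] [-0.0034 -0.0004  0.0006] | deg 0.3
```

View pics/s3.png

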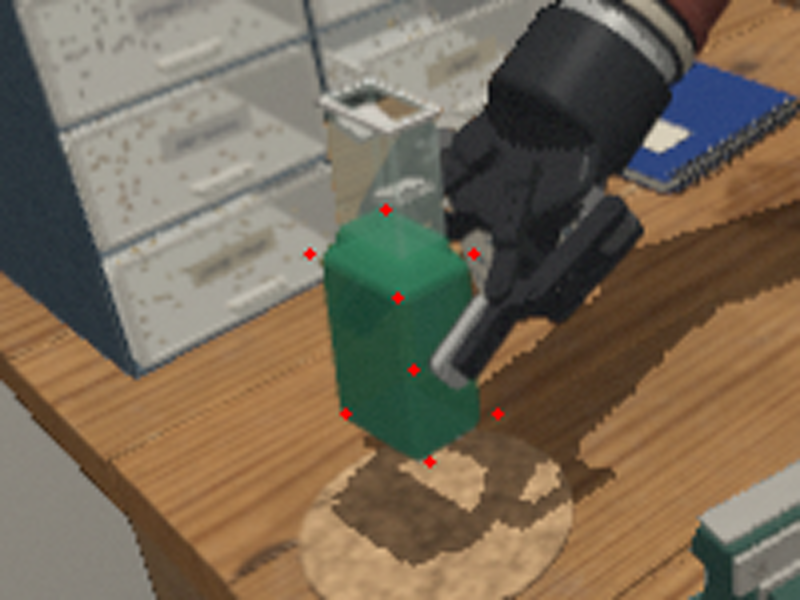

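The bottle is upright over the mat, with the bottom front corner at ≈(418,460) and the neck on top. It leans a few degrees from my prediction, turned a little in the grip. The mat is just below, so a gentle touchdown will square it. Lowering.

send_rows(
  deltas="0 0 0 -0.02 0 0.01 -1;0 0 0 -0.035 0 0.02 -1;0 0 0 -0.048 0 0.026 -1;0 0 0 -0.052 0 0.0285 -1;0 0 0 -0.052 0 0.0285 -1;0 0 0 -0.052 0 0.0285 -1",
)

```text
t: 13.0
ee_pos: [499.0, 268.6, 52.1]
eef_rot: [179.0, -59.8, 98.2]
wrist_force: [0.8, -0.7, -1.8]
width: 0.647
```

```bash
python3 - <<'E'
from poses import *
from workcell import optics
s,p,R=now();print(p.round(1),s["width"],np.round(s["wrist_force"],1),np.round(s["wrist_torque"],2));row(*place(97,0))
f=optics.grab_frame("scene");im=f["img"]
Rb=R*T.inv();W=lambda x,y,z:p+Rb.apply(np.array([x,y,z])-TCPb)
for P in [W(x,y,z) for x in(-85,5) for y in(-28,28) for z in(0,40)]+[[499+65*np.cos(a),257+65*np.sin(a),5] for a in np.linspace(0,6.28,40)]:
    u=proj(f,[P])[0];cv2.circle(im,tuple(int(v) for v in u),1,(0,0,255),-1)
u,v=proj(f,[W(-20,0,20)])[0].astype(int)
cv2.imwrite("pics/s4.png",cv2.resize(im[max(v-75,0):v+75,max(u-100,0):u+100],None,fx=4,fy=4,interpolation=cv2.INTER_CUBIC))
E
```

```text
[499.  268.6  52.1] 0.6469328217827647 [ 0.8 -0.7 -1.8] [-1.15 -0.13 -0.01]
row [-0.001  0.004  0.011] [-0.0058 -0.0015  0.003 ] | deg 0.6
```

View pics/s4.png

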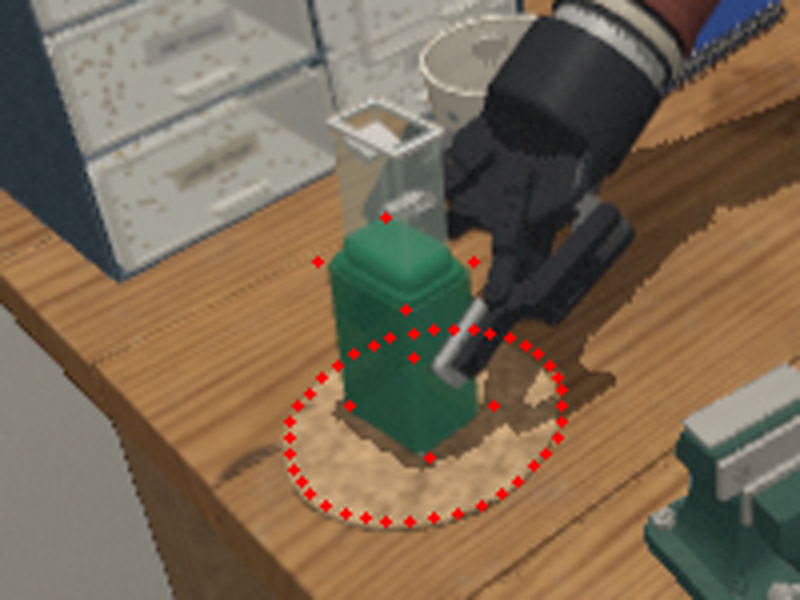

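Mat outline fits and the base sits well inside it. Lowering to contact.

send_rows(
  deltas="0 0 0 -0.003 0 0.0015 -1;0 0 0 -0.005 0 0.003 -1;0 0 0 -0.007 0 0.0035 -1;0 0 0 -0.007 0 0.0035 -1",
)

```text
t: 13.55
ee_pos: [499.2, 269.0, 46.8]
eef_rot: [178.9, -60.0, 98.3]
wrist_force: [0.1, -3.0, 6.5]
width: 0.646
```

send_rows(
  deltas="0 0 0 0 0 0 0.45;0 0 0 0 0 0 0.55;0 0 0 0 0 0 0.7;0 0 0 0 0 0 0.85;0 0 0 0 0 0 1;0 0 0 0 0 0 1;0 0 0 0 0 0 1",
)

```text
t: 14.42
ee_pos: [499.2, 269.0, 46.8]
eef_rot: [178.9, -60.0, 98.3]
wrist_force: [-0.2, 0.6, 0.1]
width: 0.998
```

```bash
python3 - <<'E'
from poses import *
from workcell import optics
s,p,R=now();q=np.array(s["joint_pos"]);print(q.round(0),p.round(1),s["width"],np.round(s["wrist_force"],1))
f=optics.grab_frame("scene");im=f["img"].copy();print(bead(f))
cv2.imwrite("pics/s5.png",cv2.resize(im[160:310,80:280],None,fx=4,fy=4,interpolation=cv2.INTER_CUBIC))
# bead grasp candidates: tool tilt back toward robot by t deg, approach azimuth a
b=np.array([421.5,-77.4,9])
back=(p-120*R.apply([0,0,1]),R)
for y in(60,80,100):
  for tl in(0,10,20):
    d=Rn.from_euler('xyz',[180,0,y],degrees=True);ax=np.cross([0,0,-1],-b*[1,1,0]);ax/=np.linalg.norm(ax)
    Rt=Rn.from_rotvec(np.radians(tl)*ax)*d;tz=Rt.apply([0,0,1])
    print(y,tl,tz.round(2));follow(q,[back,(b+[0,0,130],Rt),(b+tz*8,Rt)])
E
```

```text
[ 32.  75. -62. 111.  -4.  20.  11.] [499.2 269.   46.8] 0.9981425143207149 [-0.2  0.6  0.1]
[([308.9, 199.4], 15.0, [420.0, -75.2, 8.0])]
60 0 [ 0. -0. -1.]
   [ 43.  69. -64. 108.  -4.  35.  11.] err 0.0 maxstep 5.0 n 3 elb z 454.0 wr [545. -97. 260.]
   [ 21.  25. -18. 122.  14.  34. -37.] err 0.0 maxstep 8.0 n 9 elb z 754.0 wr [422. -77. 445.]
   [ 12.  41.  -6. 128.  21.  12. -43.] err 0.0 maxstep 8.0 n 3 elb z 672.0 wr [422. -77. 307.]
60 10 [-0.17  0.03 -0.98]
   [ 43.  69. -64. 108.  -4.  35.  11.] err 0.0 maxstep 5.0 n 3 elb z 454.0 wr [545. -97. 260.]
   [ 24.  30. -23. 115.  13.  48. -37.] err 0.0 maxstep 7.0 n 9 elb z 733.0 wr [474. -87. 440.]
   [ 18.  44. -15. 120.  21.  29. -43.] err 0.0 maxstep 7.0 n 3 elb z 654.0 wr [472. -87. 302.]
60 20 [-0.34  0.06 -0.94]
   [ 43.  69. -64. 108.  -4.  35.  11.] err 0.0 maxstep 5.0 n 3 elb z 454.0 wr [545. -97. 260.]
   [ 24.  35. -25. 108.  12.  61. -37.] err 0.0 maxstep 6.0 n 10 elb z 706.0 wr [524. -96. 427.]
   [ 21.  48. -20. 112.  19.  44. -41.] err 0.0 maxstep 6.0 n 3 elb z 626.0 wr [522. -96. 289.]
80 0 [ 0. -0. -1.]
   [ 4
[... 1147 characters left out ...]
40.  15. -22.] err 0.0 maxstep 8.0 n 3 elb z 669.0 wr [422. -77. 307.]
100 10 [-0.17  0.03 -0.98]
   [ 43.  69. -64. 108.  -4.  35.  11.] err 0.0 maxstep 5.0 n 3 elb z 454.0 wr [545. -97. 260.]
   [ 33.  33. -38. 115.  23.  51.  -8.] err 0.0 maxstep 6.0 n 8 elb z 718.0 wr [474. -87. 440.]
   [ 26.  46. -27. 120.  34.  33. -17.] err 0.0 maxstep 6.0 n 3 elb z 641.0 wr [472. -87. 302.]
100 20 [-0.34  0.06 -0.94]
   [ 43.  69. -64. 108.  -4.  35.  11.] err 0.0 maxstep 5.0 n 3 elb z 454.0 wr [545. -97. 260.]
   [ 33.  38. -39. 107.  21.  64.  -7.] err 0.0 maxstep 6.0 n 8 elb z 688.0 wr [524. -96. 427.]
   [ 29.  50. -32. 112.  30.  48. -13.] err 0.0 maxstep 5.0 n 3 elb z 607.0 wr [522. -96. 289.]
```

View pics/s5.png

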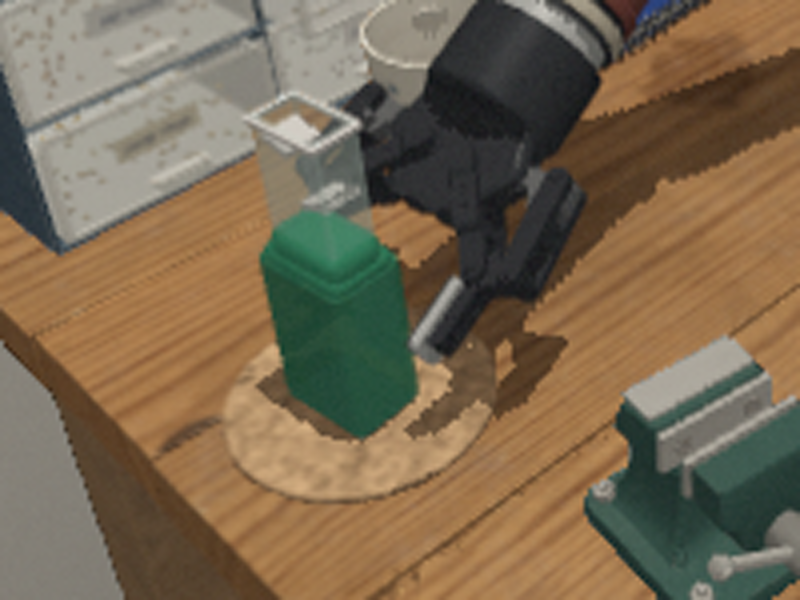

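Bottle released: it stands upright and steady on the mat with the whole base inside. Withdrawing straight back, then over the bead at (421,-77).

send_rows(
  deltas="0 0 0 0 0 -0.03 1;0 0 0 0 0 -0.07 1;0 0 0 0 0 -0.12 1;0 0 0 0 0 -0.12 1;0 0 0 0 0 -0.12 1",
)

```text
t: 15.1
ee_pos: [511.4, 166.1, 106.8]
eef_rot: [178.9, -60.0, 98.3]
wrist_force: [0.2, 0.4, 0.2]
width: 1.002
```

```bash
python3 - <<'E'
from poses import *
s,p,R=now();q=np.array(s["joint_pos"]);print(q.round(0),p.round(1),np.round(s["wrist_force"],1))
row([421,-77,150],Rn.from_euler('xyz',[180,0,80],degrees=True))
E
```

```text
[ 43.  69. -64. 108.  -4.  35.  11.] [511.4 166.1 106.8] [0.2 0.4 0.2]
row [-0.151 -1.04   0.28 ] [-0.0763 -0.1206 -0.2208] | deg 62.3
```

send_rows(
  deltas="-0.151 -1.04 0.28 -0.076 -0.121 -0.221 1;-0.151 -1.04 0.28 -0.076 -0.121 -0.221 1;-0.151 -1.04 0.28 -0.076 -0.121 -0.221 1;-0.151 -1.04 0.28 -0.076 -0.121 -0.221 1;-0.151 -1.04 0.28 -0.076 -0.121 -0.221 1;-0.151 -1.04 0.28 -0.076 -0.121 -0.221 1;-0.151 -1.04 0.28 -0.076 -0.121 -0.221 1;-0.151 -1.04 0.28 -0.076 -0.121 -0.221 1",
)

```text
t: 16.1
ee_pos: [419.9, -76.1, 149.7]
eef_rot: [-179.9, -0.1, 80.2]
wrist_force: [0.3, -0.1, 0.2]
width: 1.001
```

```bash
cat >> h.py <<'E'
def wristf():
    from workcell import optics
    s,p,R=now();w=optics.grab_frame("wrist");M=np.array(w["mount"]);A=R.as_matrix()
    Rc=A@M[:3,:3];c=A@M[:3,3]+p;f=dict(w);f["rvec"]=cv2.Rodrigues(Rc.T)[0];f["tvec"]=-Rc.T@c;return f
E
python3 - <<'E'
from poses import *
s,p,R=now();q=np.array(s["joint_pos"]);print(q.round(0),p.round(1),np.round(s["eef_rot"],1))
f=wristf();im=f["img"];hsv=cv2.cvtColor(im,cv2.COLOR_BGR2HSV);H,S,V=[hsv[...,i].astype(int) for i in range(3)]
for b in blobs(((H<5)|(H>174))&(S>150)&(V>80),3):
    (u,r)=cv2.minEnclosingCircle(b);print("bead",np.round(u,1),round(r,1),onz(f,[u],8).round(1))
cv2.imwrite("pics/w2.png",im)
row([421,-77,2.5],Rn.from_euler('xyz',[180,0,80],degrees=True))
E
```

```text
[ 29.  25. -29. 122.  20.  38. -24.] [419.9 -76.1 149.7] [-1.799e+02 -1.000e-01  8.020e+01]
bead [258. 181.] 7.3 [[419.8 -77.7   8. ]]
row [-0.002 -0.001  0.   ] [0.0002 0.0013 0.1471] | deg 0.1
```

View pics/w2.png

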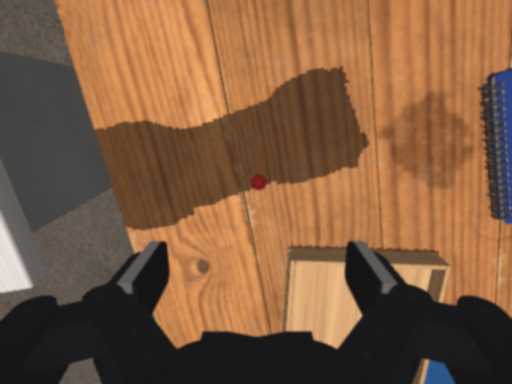

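The wrist view shows the bead at pixel (258,181) → (420,-78), agreeing with the scene camera within 2 mm and free of the tray. Descending.

send_rows(
  deltas="0 0 0 -0.001 0 0.05 1;0 0 0 -0.001 0 0.09 1;0 0 0 -0.001 0 0.12 1;0 0 0 -0.001 0 0.138 1;0 0 0 -0.001 0 0.146 1;0 0 0 -0.001 0 0.1465 1;0 0 0 -0.001 0 0.1465 1",
)

```text
t: 17.02
ee_pos: [419.8, -78.3, 3.5]
eef_rot: [-179.9, -0.1, 80.0]
wrist_force: [-0.9, -0.5, 0.1]
width: 0.995
```

send_rows(
  deltas="0 0 0 0 0 0 0.2;0 0 0 0 0 0 0;0 0 0 0 0 0 -0.3;0 0 0 0 0 0 -0.6;0 0 0 0 0 0 -1;0 0 0 0 0 0 -1;0 0 0 0 0 0 -1;0 0 0 0 0 0 -1",
)

```text
t: 18.02
ee_pos: [419.8, -78.3, 3.6]
eef_rot: [-179.9, -0.1, 80.0]
wrist_force: [-0.9, 0.8, 4.6]
width: 0.135
```

send_rows(
  deltas="0 0 0 0 0 -0.02 -1;0 0 0 0 0 -0.05 -1;0 0 0 0 0 -0.09 -1;0 0 0 0 0 -0.12 -1;0 0 0 0 0 -0.12 -1",
)

```text
t: 18.65
ee_pos: [421.2, -78.8, 125.1]
eef_rot: [179.8, -0.1, 79.9]
wrist_force: [-1.3, 0.9, 0.2]
width: 0.137
```

```bash
python3 - <<'E'
from poses import *
from workcell import optics
s,p,R=now();q=np.array(s["joint_pos"]);print(q.round(0),p.round(1),s["width"])
f=optics.grab_frame("scene");print(bead(f,8))
u,v=proj(f,[p])[0].astype(int);print(u,v);cv2.imwrite("pics/s6.png",cv2.resize(f["img"][max(v-50,0):v+70,u-70:u+70],None,fx=4,fy=4,interpolation=cv2.INTER_CUBIC))
t=(np.array([500,-252,130.]),Rn.from_euler('xyz',[180,0,63],degrees=True))
t2=(np.array([500,-252,25.]),t[1]);row(*t);follow(q,[t,t2])
E
```

```text
[ 28.  28. -29. 123.  24.  34. -28.] [421.2 -78.8 125.1] 0.1367952667488808
[]
313 154
row [ 0.    -0.001  0.295] [-0.1565  0.1089 -0.0062] | deg 16.9
   [ 40.  36. -25. 103.  20.  45. -22.] err 0.0 maxstep 6.0 n 4 elb z 700.0 wr [ 500. -252.  436.]
   [ 37.  45. -19. 107.  25.  33. -26.] err 0.0 maxstep 4.0 n 3 elb z 647.0 wr [ 500. -252.  331.]
```

View pics/s6.png

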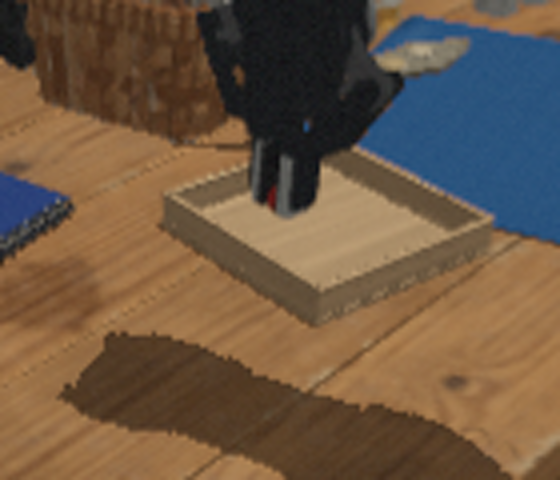

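The bead is held between the fingertips, red at ≈(272,195). Taking it to the tray.

send_rows(
  deltas="0 0 0.295 -0.156 0.109 -0.006 -1;0 0 0.295 -0.156 0.109 -0.006 -1;0 0 0.295 -0.156 0.109 -0.006 -1;0 0 0.295 -0.156 0.109 -0.006 -1;0 0 0.295 -0.156 0.109 -0.006 -1;0 0 0.295 -0.156 0.109 -0.006 -1",
)

```text
t: 19.45
ee_pos: [499.4, -249.2, 129.0]
eef_rot: [-179.8, -0.1, 63.2]
wrist_force: [-0.5, 0.4, -0.8]
width: 0.135
```

send_rows(
  deltas="0 0 0 0 0 0.05 -1;0 0 0 0 0 0.09 -1;0 0 0 0 0 0.108 -1;0 0 0 0 0 0.116 -1;0 0 0 0 0 0.116 -1;0 0 0 0 0 0.116 -1",
)

```text
t: 20.2
ee_pos: [500.2, -249.2, 14.3]
eef_rot: [-180.0, -0.1, 63.2]
wrist_force: [0.7, 0.5, -0.7]
width: 0.135
```

send_rows(
  deltas="0 0 0 0 0 0.003 -0.6;0 0 0 0 0 0.003 -0.5;0 0 0 0 0 0.003 -0.4;0 0 0 0 0 0.003 -0.3;0 0 0 0 0 0.003 -0.2;0 0 0 0 0 0.003 -0.2;0 0 0 0 0 0.003 -0.2;0 0 0 0 0 0.003 -0.2",
)

```text
t: 21.2
ee_pos: [500.2, -249.2, 11.2]
eef_rot: [-180.0, -0.1, 63.2]
wrist_force: [0.4, -0.1, 0.8]
width: 0.397
```

send_rows(
  deltas="0 0 0 0 0 -0.03 -0.2;0 0 0 0 0 -0.07 -0.2;0 0 0 0 0 -0.12 -0.2;0 0 0 0 0 -0.2 -0.2;0 0 0 0 0 -0.2 -0.2;0 0 0 0 0 -0.2 -0.2;0 0 0 0 0 -0.2 -0.2",
)

```text
t: 22.08
ee_pos: [499.0, -249.3, 209.8]
eef_rot: [-179.8, -0.1, 63.2]
wrist_force: [-0.1, 0.3, -0.2]
width: 0.397
```

```bash
python3 - <<'E'
from poses import *
from workcell import optics
s,p,R=now();print(p.round(1),s["width"],s["t"])
for k in range(2):
    f=wristf();im=f["img"];hsv=cv2.cvtColor(im,cv2.COLOR_BGR2HSV);H,S,V=[hsv[...,i].astype(int) for i in range(3)]
    for b in blobs(((H<5)|(H>174))&(S>150)&(V>80),2):
        (u,r)=cv2.minEnclosingCircle(b);print("bead",np.round(u,1),round(r,1),onz(f,[u],13).round(1))
g=optics.grab_frame("scene");print("scene bead",bead(g,13))
b=cv2.resize(im,(400,300));a=cv2.resize(g["img"],(400,300));cv2.imwrite("pics/fin.png",np.hstack([a,b]))
E
```

```text
[ 499.  -249.3  209.8] 0.3969338433225489 22.075
bead [470.1 295.8] 34.1 [[ 670.5 -527.6   13. ]]
bead [258.3 167.3] 6.0 [[ 499.7 -249.2   13. ]]
bead [470.7 294.9] 34.2 [[ 671.2 -525.9   13. ]]
bead [258.5 167.5] 6.0 [[ 499.7 -249.4   13. ]]
scene bead [([323.5, 159.8], 11.0, [500.2, -247.7, 13.0])]
```

View pics/fin.png

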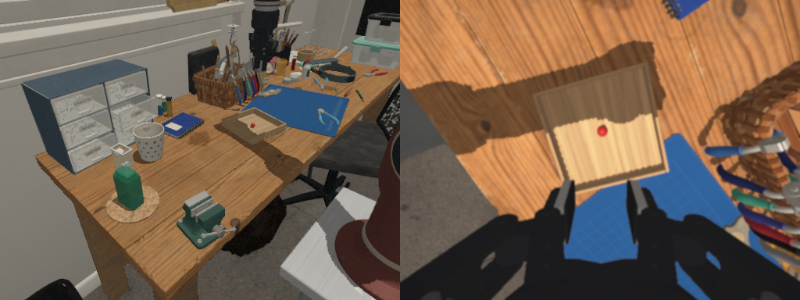

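The bead rests in the tray at (500,-249), seen by both cameras. The bottle stands on the mat, the mug and notebook look unmoved, and the arm is clear. Handing in.

```bash
python3 -c "
from workcell import arm
print(arm.hand_in())"
```

```text
the job is handed in; nothing more can be done
None
```

The bead is in the tray and the empty bottle stands upright on the cork mat, but the bead did not drop from the bottle into the tray as the task asked. The job is handed in at about 22 s on the robot's clock, and no verdict was reported.

**What went wrong:** I held the bottle mouth-down by the tray and started rocking it, but the arm ran into its joint limits. During that uncontrolled swing the bead slipped past both ledges early and landed on the bench beside the tray, at (421, -77) mm. I stood the bottle on the mat, then picked the bead up with the gripper and set it down in the middle of the tray.

**Last checks:**
- **Bead:** the wrist and scene cameras both put it at about (500, -249) mm. That is roughly 3 mm from the tray centre I measured (500, -252), and it was at rest.
- **Bottle:** in the pictures it stands upright and steady, with its whole base on the mat. It leaned a few degrees in the grip before I set it down. I did not measure its final angle or its offset from the mat's centre.
- **Mug and notebook:** they look unmoved in the pictures; I did not measure their positions afterwards.
- **Arm:** I saw no unexpected contact forces, and it finished about 200 mm above the tray, touching nothing.

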